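# Empty the grinding jar into its tray

### The arm

A 6-joint arm with a two-finger parallel gripper is mounted at the origin on the work surface. World frame = base frame: x ahead of the robot, y to its left, z up, the work surface at z = 0. Lengths are in m, angles in rad, forces in N, time in s.
With the tool pointing down it reaches from about 0.375 to 0.975 m from the base axis. Payload 3.8 kg.
Tool frame: the origin (TCP) lies at the very end of the fingers, on their centre line; the grasp point (between the pads) lies 19 mm behind it; z points along the fingers, y is the line along which they close (so a half turn about z gives the same grasp; the last joint's range is limited). The gripper opens to 85 mm and grips with 20 to 120 N. Pads are 22 mm wide; open, the fingers measure 114 mm over their backs; the gripper's body (76 mm by 85 mm) begins 54 mm behind the grasp point. The pads swing forward as they close: fully open they stand 13 mm farther back than shut.
Start: joints at [-1.31, 0.264, 1.604, -0, 1.274, -0.037], TCP at [0.198, -0.645, 0.231] pointing down, gripper open.
Joint ranges: [-2.63, 2.63], [-0.94, 2.18], [0.31, 2.57], [-1.31, 4.45], [0, 2.66], [-2.55, 2.55]. Speed limits (rad/s): [2.57, 2.57, 3.14, 3.14, 3.14, 3.14].

### API

Orientations are given as a rotation vector (axis times angle).
In Python, from workcell import bot, vision gives the robot as it stands. The module is installed in compiled form; this text tells all that it offers.
- The arm moves only by the tool play_rows, never from a script. Its argument "moves" is a list that holds one entry, the list of rows, each a list of 7 numbers: the turn, a rotation vector about the tool's x, y, z as a fraction of full scale, then the shift along the tool's x, y, z as a fraction of full scale, then the finger opening in mm, from 0 to 85.4. In form: [[[ax, ay, az, x, y, z, jaw], ...]]. A call has 1 to 5 rows; each row shifts and turns the commanded pose from where the row before left it, along the tool's axes as they then stand; what a row does not reach is not made up. Full scale, the value 1, is 0.1 m for a shift and 0.5 rad for a turn. A row lasts 1/12 s, in which the tool goes at most 41.7 mm and 7.16 degrees, less where a joint would pass 70% of its speed; a pose out of reach is approached as far as the arm can. A call with a number of a shift or a turn outside -1 to 1 is refused whole. A call with a gripper value outside its range is refused whole. The fingers move at their own pace and stop on an object; "newtons" is the grip in N (left out, the last holds). Time passes only in rows, so rows that do not move let the fingers close. It gives the time, the measured TCP pose, the force, the opening and the grip force at its end, in the units of the state.
- bot.read_state(): the state, without advancing time (a new reading comes with each control period).
- vision.read_camera(name): name is "side" or "top"; returns a dict with "image" (480x640x3 uint8, red, green, blue), "depth" (480x640 float32, m along the optical axis (not along the pixel's ray), 0 where there is no reading), "K" (3x3 intrinsics, pixels), "R" (3x3) and "t" (3): a world point X has camera coordinates R X + t. Camera axes: x right, y down, z forward; pixel columns grow to the right and rows downward; lengths in m; the calibration is good to about 2 mm. A picture is of the moment at which its call begins.
- bot.finish_job(): hands the job in; it is judged then, once.
The state is a dict: "time": time; "q": joint angles; "joint_vel": joint speeds; "joint_torque": joint torques, N m; "tool_pos": TCP position; "tcp_rot": TCP orientation; "wrist_force": force on the tool from outside, world axes, zero at the start; "torque": the same for the moment, N m; "width": opening from 0.0 (shut) to 1.0 (fully open); "grip_force": force on a finger pad.
Only numpy, scipy, OpenCV 4.12 (cv2) and the standard library are available. Lean on these libraries where they do the work, as an engineer would, in place of code of your own. Each camera call takes 0.05 s, during which the arm holds its last target. There are 200 camera calls.

### The job

Empty the grinding jar at the tipping station: wind the handwheel until the tray touches its inner stop under the jar, then push the jar's handle pin over and keep it tipped until all six ceramic cylinders lie in the tray, and push the jar back fully upright against its rest. Then wind the tray, with all six cylinders in it, out again until it touches the outer stop. Move the tray by its handwheel only, do not tip the jar before the tray is in place, and leave the other things on the bench where they are.

Things in the scene. Friction and masses are not known exactly. Their poses are not given: they have to be found in the camera images.
- station: Jar-emptying station fixed to the bench: grey base plate 12 mm thick, spanning x -155 to +85 and y -90 to +260 mm of its frame. Origin: on the bench top, straight below the middle of the jar. x: along the jar's tipping axis, away from the robot at yaw 0; y: from the jar towards the outer end of the tray's slide; z up. The jar's two posts stand at x = +-70, y = 0, 154 mm high.
- jar (a joint): Tipping angle of the steel jar between its posts, rad: 0 = upright on its rest, 2.44 = tipped fully over (140 degrees), mouth towards the station's +y and down over the slide. Axis: level, along the station's x, through y = 0, z = 140 mm. Stiff (0.17 N m): it stays where it is left. Stops at both ends.
- jar_mouth (a point): Centre of the jar's mouth. The jar is 80 mm tall, 88 mm across at the mouth, wall 3 mm; upright, its rim is 180 mm above the bench. Its z axis points out of the mouth.
- jar_pin (a point): Middle of the jar's handle pin: level steel rod 12 mm thick along station x, free from x = -89 to -148 mm (this point -118), on a bar on the robot's side of the near post, 110 mm from the tipping axis. Jar upright: it leans 70 degrees to the -y side (y -103, z 178 mm). Jar fully tipped: 70 degrees to the +y side (y +103, z 178). Highest half way, 250 mm. Push it sideways to tip or right the jar.
- tray: Steel tray on a slide: 124 (x) x 120 (y) x 44 mm high outside, wall and floor 4 mm, underside 30 mm above the bench. Origin: centre of its underside; axes as the station's. It slides along station y: origin at y = 162 mm against the outer stop, y = 62 mm against the inner stop, under the jar's pouring side. A rack couples it to the handwheel.
- handwheel (a joint): Angle of the handwheel, rad, growing clockwise seen from above: 0 = tray against the outer stop, 4.0 = tray against the inner stop; 25 mm of tray travel per rad. Vertical axis at station x = -115, y = +145 mm.
- wheel_hub (a point): Top of the handwheel's hub, on its axis, 90 mm above the bench. The wheel is black, 104 mm across.
- knob_top (a point): Centre of the top of the handwheel's upright knob, 132 mm above the bench: a black, freely spinning cylinder 24 mm across and 42 mm tall, 42 mm from the wheel's axis. At handwheel angle 0 it lies on the station's -x side of the axis.
- media0_center (a point): Centre of a white ceramic grinding cylinder, 18 mm across and 20 mm long, 30 g; one of six that start in the jar.
- media1_center (a point): Centre of a white ceramic grinding cylinder, 18 mm across and 20 mm long, 30 g; one of six that start in the jar.
- media2_center (a point): Centre of a white ceramic grinding cylinder, 18 mm across and 20 mm long, 30 g; one of six that start in the jar.
- media3_center (a point): Centre of a white ceramic grinding cylinder, 18 mm across and 20 mm long, 30 g; one of six that start in the jar.
- media4_center (a point): Centre of a white ceramic grinding cylinder, 18 mm across and 20 mm long, 30 g; one of six that start in the jar.
- media5_center (a point): Centre of a white ceramic grinding cylinder, 18 mm across and 20 mm long, 30 g; one of six that start in the jar.
- beaker: Bystander: glass beaker, 68 mm across, 85 mm tall; origin at the centre of its underside.
- jar_lid: Bystander: steel jar lid with a small knob, 90 mm across; origin at the centre of its underside.
- wash_bottle: Bystander: white bottle, 64 mm across, 150 mm tall; origin at the centre of its underside.
- sample_jar: Bystander: clear jar, 56 mm across, 75 mm tall; origin at the centre of its underside.
- spatula: Bystander: spatula lying flat, 200 mm long; origin under its middle.
- cup_bin: Bystander: grey open bin, 120 x 160 x 50 mm; origin at the centre of its underside.

How it is judged:
On the way, in this order (a step that is already met when the one before it is completed fails the run):
1. the tray is wound in to its inner stop, the jar still upright (y of tray in the frame of station below 0.066 m and value of joint jar below 0.15 rad), for 0.1 s.
2. the jar is tipped and all six cylinders lie in the tray at the inner stop (y of tray in the frame of station below 0.066 m and value of joint jar above 1.2 rad and x of media0_center in the frame of tray between -0.058 and 0.058 m and y of media0_center in the frame of tray between -0.056 and 0.056 m and z of media0_center in the frame of tray between 0.004 and 0.044 m and x of media1_center in the frame of tray between -0.058 and 0.058 m and y of media1_center in the frame of tray between -0.056 and 0.056 m and z of media1_center in the frame of tray between 0.004 and 0.044 m and x of media2_center in the frame of tray between -0.058 and 0.058 m and y of media2_center in the frame of tray between -0.056 and 0.056 m and z of media2_center in the frame of tray between 0.004 and 0.044 m and x of media3_center in the frame of tray between -0.058 and 0.058 m and y of media3_center in the frame of tray between -0.056 and 0.056 m and z of media3_center in the frame of tray between 0.004 and 0.044 m and x of media4_center in the frame of tray between -0.058 and 0.058 m and y of media4_center in the frame of tray between -0.056 and 0.056 m and z of media4_center in the frame of tray between 0.004 and 0.044 m and x of media5_center in the frame of tray between -0.058 and 0.058 m and y of media5_center in the frame of tray between -0.056 and 0.056 m and z of media5_center in the frame of tray between 0.004 and 0.044 m), for 0.1 s.
3. the jar is upright again, the tray still at the inner stop with all six cylinders (y of tray in the frame of station below 0.066 m and value of joint jar below 0.07 rad and x of media0_center in the frame of tray between -0.058 and 0.058 m and y of media0_center in the frame of tray between -0.056 and 0.056 m and z of media0_center in the frame of tray between 0.004 and 0.044 m and x of media1_center in the frame of tray between -0.058 and 0.058 m and y of media1_center in the frame of tray between -0.056 and 0.056 m and z of media1_center in the frame of tray between 0.004 and 0.044 m and x of media2_center in the frame of tray between -0.058 and 0.058 m and y of media2_center in the frame of tray between -0.056 and 0.056 m and z of media2_center in the frame of tray between 0.004 and 0.044 m and x of media3_center in the frame of tray between -0.058 and 0.058 m and y of media3_center in the frame of tray between -0.056 and 0.056 m and z of media3_center in the frame of tray between 0.004 and 0.044 m and x of media4_center in the frame of tray between -0.058 and 0.058 m and y of media4_center in the frame of tray between -0.056 and 0.056 m and z of media4_center in the frame of tray between 0.004 and 0.044 m and x of media5_center in the frame of tray between -0.058 and 0.058 m and y of media5_center in the frame of tray between -0.056 and 0.056 m and z of media5_center in the frame of tray between 0.004 and 0.044 m), for 0.1 s.
At the end, for the whole second after the job is handed in: The tray is at its outer stop (within 4 mm) and at rest, all six cylinders lie inside it (below its rim), and the jar is upright (within 4 degrees) (y of tray in the frame of station above 0.158 m and value of joint jar below 0.07 rad and linear speed of tray below 0.02 m/s and x of media0_center in the frame of tray between -0.058 and 0.058 m and y of media0_center in the frame of tray between -0.056 and 0.056 m and z of media0_center in the frame of tray between 0.004 and 0.044 m and x of media1_center in the frame of tray between -0.058 and 0.058 m and y of media1_center in the frame of tray between -0.056 and 0.056 m and z of media1_center in the frame of tray between 0.004 and 0.044 m and x of media2_center in the frame of tray between -0.058 and 0.058 m and y of media2_center in the frame of tray between -0.056 and 0.056 m and z of media2_center in the frame of tray between 0.004 and 0.044 m and x of media3_center in the frame of tray between -0.058 and 0.058 m and y of media3_center in the frame of tray between -0.056 and 0.056 m and z of media3_center in the frame of tray between 0.004 and 0.044 m and x of media4_center in the frame of tray between -0.058 and 0.058 m and y of media4_center in the frame of tray between -0.056 and 0.056 m and z of media4_center in the frame of tray between 0.004 and 0.044 m and x of media5_center in the frame of tray between -0.058 and 0.058 m and y of media5_center in the frame of tray between -0.056 and 0.056 m and z of media5_center in the frame of tray between 0.004 and 0.044 m); the robot touches nothing.
It fails at once if the robot pushes the tray itself (contact force between any of the fingers, the arm and tray above 2 N).
It fails at once if the jar is tipped (over 0.6 rad) while the tray is more than 20 mm from the inner stop (value of joint jar above 0.6 rad and y of tray in the frame of station above 0.082 m).
It fails at once if a bystander is moved more than 30 mm (distance of any of beaker, jar_lid, wash_bottle, sample_jar, spatula, cup_bin from where it was at the start of the episode above 0.03 m).
It also fails if it takes over 69 s, if anything falls off the work surface, if the arm or the gripper's body presses on something with over 40 N, if the wrist force passes 120 N, or if a joint passes its speed limit or range.

## Working session

There is one attempt and no reset: what is moved stays moved. The work goes in short steps, Python scripts to look and compute and a tool call to move; the robot and the scene stay as the last step left them, time stands still between calls to the robot, and variables do not carry over. Pictures are saved under pics/ and viewed, at most 10 in all, crops included, and the job is handed in when it is done.

Besides the shell and the picture viewer there is one more tool, called after "Call:" as name(argument=value, ...) on one line, values as JSON. play_rows: Moves the arm, as the interface text tells. Its arguments: {"type":"object","properties":{"moves":{"type":"array","items":{"type":"array","items":{"type":"array","items":{"type":"number"}}}},"newtons":{"type":"number"}},"required":["moves"]}

```bash
mkdir -p pics
cat > h.py <<'E'
import numpy as np, cv2
from workcell import bot, vision
def cam(n):
    c=vision.read_camera(n); return c
def save(c,f): cv2.imwrite('pics/'+f,c['image'][:,:,::-1])
def cloud(c):
    v,u=np.mgrid[0:480,0:640]; d=c['depth']; K=c['K']
    P=np.stack([(u-K[0,2])/K[0,0]*d,(v-K[1,2])/K[1,1]*d,d],-1)
    return (P-c['t'])@c['R']
E
python3 - <<'E'
from h import *
for n in('side','top'):
    c=cam(n); save(c,n+'0.png'); np.savez(n+'0.npz',**c); print(n,-c['R'].T@c['t'],c['R'][2])
print(bot.read_state())
E
```

```text
side [0.45430418 1.1629064  0.9129261 ] [ 0.04438192 -0.83234731 -0.55247461]
top [ 0.1971715  -0.02876273  1.63529388] [ 0.22125818  0.00108161 -0.97521467]
{'time': 0.1, 'q': array([-1.30992760e+00,  2.64750839e-01,  1.60527526e+00,  4.07153277e-06,
        1.27371099e+00, -3.69174027e-02]), 'joint_vel': array([ 0.00078637,  0.00040025, -0.00307906, -0.00042587, -0.00016311,
        0.00059492]), 'joint_torque': array([-8.70879671e-05, -5.16708577e+01, -3.68588269e+01, -1.02845563e-04,
        6.30202296e-03, -2.29317459e-05]), 'tool_pos': array([ 0.19785987, -0.64463472,  0.2300169 ]), 'tcp_rot': array([-3.10472612e+00, -4.65716918e-01,  3.70073716e-04]), 'wrist_force': array([-0.22905456, -0.504417  , -1.0771621 ]), 'torque': array([-0.03189819, -0.04985874,  0.02257696]), 'grip_force': 0.0, 'width': 1.0044301925167436}
```

View pics/top0.png

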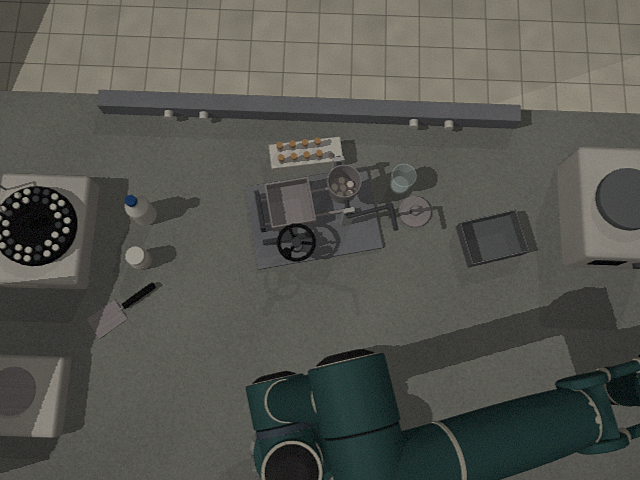

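View pics/side0.png

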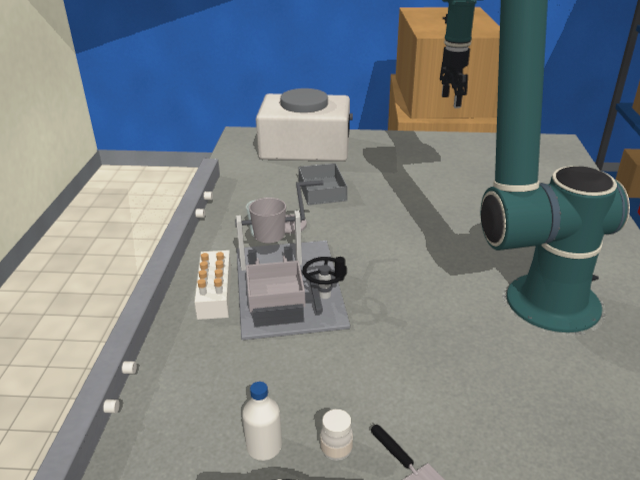

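The top view shows the jar at (343,181), the tray at (290,203), the wheel at (296,242) with its knob, and the pin bar near (390,212). The lid at (415,210) and beaker at (403,178) are close to the pin. The side view agrees, with the knob at (340,268).

Run:
```python
from h import *
C={n:dict(np.load(n+'0.npz')) for n in('top','side')}
W={n:cloud(C[n]) for n in C}
w=W['top']; u,v=np.meshgrid(range(640),range(480))
roi=(u>235)&(u<460)&(v>150)&(v<280)
m=roi&(abs(w[...,2]-.012)<.005)
n,l,s,_=cv2.connectedComponentsWithStats(m.astype(np.uint8)); print(sorted(s[1:,4])[-4:])
P=w[m&(u<390)][:,:2]; r=cv2.minAreaRect((P*1000).astype(np.float32)); print('plate',r,cv2.boxPoints(r).tolist())
for nm,U in (('top',roi),('side',(u>230)&(u<360)&(v>180)&(v<340))):
    w=W[nm]; im=C[nm]['image'].astype(int)
    k=U&(im.max(-1)<45)&(w[...,2]>.05)
    kk=k&(w[...,2]>.08)&(w[...,2]<.1); 
    print(nm,'wheel z',np.percentile(w[k][:,2],[5,50,95,100]), cv2.minEnclosingCircle((w[kk][:,:2]*1000).astype(np.float32)))
    t=U&(w[...,2]>.125)&(w[...,2]<.138)&(im.max(-1)<60); print('knob',t.sum(),np.median(w[t],0) if t.any() else 0)
    j=U&(abs(w[...,2]-.179)<.004); Q=(w[j]*1000)
    lab=Q[:,:2]; print('z~180 pts',len(lab)); 
    n,l,s,ce=cv2.connectedComponentsWithStats(j.astype(np.uint8),connectivity=8)
    for i in range(1,n):
        if s[i,4]>5: q=w[l==i][:,:2]*1000; print(s[i],cv2.minAreaRect(q.astype(np.float32)),q.mean(0))
# bystander heights
w=W['top']
for a,b,c,d in((385,415,165,190),(395,435,195,228)):
    q=w[c:d,a:b].reshape(-1,3); q=q[q[:,2]>.008]; print(q.min(0),q.max(0))
```

```text
[np.int32(479), np.int32(559), np.int32(1168), np.int32(2015)]
plate ((635.3961181640625, -23.390731811523438), (371.4477844238281, 438.3225402832031), 2.148435115814209) [[441.5867919921875, 188.6539764404297], [458.018798828125, -249.36045837402344], [829.2054443359375, -235.43544006347656], [812.7734375, 202.57899475097656]]
top wheel z [0.06234958 0.09012565 0.16949278 1.63529388] ((535.4017333984375, 17.433940887451172), 51.78261184692383)
knob 96 [0.50364558 0.03413952 0.13202393]
z~180 pts 212
[337 165   8   3  14] ((718.3038940429688, -90.05059051513672), (4.584778308868408, 18.0367431640625), 13.567330360412598) [717.88335455 -90.3682456 ]
[346 165  16  16  36] ((705.3052368164062, -127.63575744628906), (55.10474395751953, 13.2438383102417), 45.0462760925293) [ 704.27686986 -128.53384988]
[327 167   9  17  26] ((693.8726196289062, -64.25730895996094), (8.285795211791992, 45.6158332824707), 68.79816436767578) [691.86705577 -63.22383044]
[360 182   2   4   6] ((672.6207885742188, -142.219482421875), (8.636367797851562, 2.610595226287842), 0.4915492534637451) [ 672.87965845 -14
[... 1024 characters left out ...]
11409378051758), 11.196659088134766) [ 569.5084702  -232.04323919]
side wheel z [0.08432171 0.08893437 0.13153077 0.13552034] ((535.3981323242188, 20.18874740600586), 54.65131759643555)
knob 67 [0.49927971 0.04721966 0.13135407]
z~180 pts 286
[296 181  28   8  92] ((589.4183959960938, -219.70436096191406), (70.43153381347656, 23.92650604248047), 22.946470260620117) [ 590.97225588 -218.15980773]
[249 198  37  21 189] ((678.3719482421875, -96.46987915039062), (85.8724594116211, 91.76029968261719), 14.109542846679688) [678.16086276 -97.43266223]
[ 0.1971715  -0.30649626  0.00801431] [ 0.78389195 -0.02876273  1.63529388]
[ 0.1971715  -0.36059797  0.00806218] [ 0.700572   -0.02876273  1.63529388]
```

Run:
```python
from h import *
from scipy.optimize import least_squares
C={n:dict(np.load(n+'0.npz')) for n in('top','side')}
u,v=np.meshgrid(range(640),range(480))
def cast(c,z,mask):   # rays of mask pixels onto plane z
    K=c['K'];d=np.stack([(u[mask]-K[0,2])/K[0,0],(v[mask]-K[1,2])/K[1,1],np.ones(mask.sum())],-1)@c['R']
    o=-c['R'].T@c['t']; return (o+d*((z-o[2])/d[:,2])[:,None])[:,:2]*1000
def circ(P,r,c0):
    return least_squares(lambda p:np.hypot(*(P-p).T)-r,c0,loss='soft_l1').x
for nm in C:
    c=C[nm]; w=cloud(c); im=c['image'].astype(int); X=w*1000
    d=np.hypot(X[...,0]-678,X[...,1]+97)
    j=(abs(X[...,2]-180)<4)&(d<60)&(d>25); P=X[j][:,:2]; print(nm,'jar',circ(P,42.5,[678,-97]),j.sum())
    dd=np.hypot(X[...,0]-535,X[...,1]-18)
    k=(abs(X[...,2]-132)<2.5)&(dd<65); P=X[k][:,:2]; print('knob',P.min(0),P.max(0),P.mean(0),k.sum())
    k=(abs(X[...,2]-89)<4)&(dd<62)&(dd>30); print('wheel',circ(X[k][:,:2],47,[535,18]),k.sum())
    # tray rim z=74
    t=(abs(X[...,2]-74)<3)&(np.hypot(X[...,0]-640,X[...,1]-40)<130)&(dd>66); P=X[t][:,:2]
    n,l,s,_=cv2.connectedComponentsWithStats(t.astype(np.uint8));
    for i in range(1,n):
        if s[i,4]>25: print('tray',s[i],cv2.minAreaRect(X[l==i][:,:2].astype(np.float32)))
    p=(abs(X[...,2]-180)<9)&(np.hypot(X[...,0]-585,X[...,1]+222)<60); q=X[p]; print('pin',cv2.minAreaRect(q[:,:2].astype(np.float32)),q[:,2].max(),p.sum())
    im2=cv2.resize(c['image'][170:290,230:450] if nm=='top' else c['image'][170:340,220:380],None,fx=3.5,fy=3.5,interpolation=3)
    cv2.imwrite(f'pics/{nm}crop.png',im2[:,:,::-1])
```

```text
top jar [ 677.83813227 -100.27949616] 133
knob [489.76901974  27.74938651] [511.13026045  50.84591657] [499.76292494  38.36070549] 37
wheel [534.37263011  16.84721998] 295
pin ((594.182373046875, -219.97216796875), (78.84445190429688, 41.09099197387695), 43.31024932861328) 188.66472802217348 163
side jar [678.28999405 -96.33347783] 160
knob [489.8945332   31.78373058] [510.15534144  54.8697358 ] [499.6259893  44.4285608] 46
wheel [534.01775863  22.06643313] 299
tray [246 262  46   7  87] ((668.9660034179688, -11.170665740966797), (105.8325424194336, 12.110262870788574), 13.97297191619873)
tray [248 284  57  14 148] ((639.3521728515625, 89.34859466552734), (126.66671752929688, 45.27847671508789), 2.498746871948242)
pin ((595.495849609375, -212.8137969970703), (79.63075256347656, 45.55698013305664), 44.809566497802734) 187.02462287839387 153
```

View pics/topcrop.png

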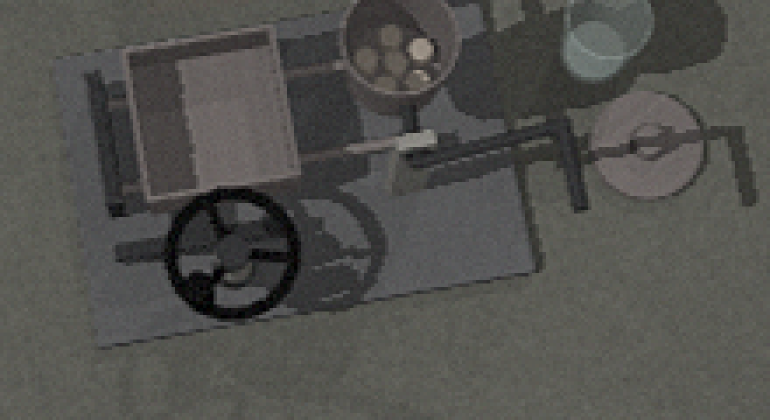

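The top crop shows the knob at (200,292), left and toward the robot from the hub. A gap remains between the tray and its outer stop, so the wheel starts at about 0.78 rad. From the mean of the two views:

| Quantity | Value (mm) |
|---|---|
| Jar | (678, -98) |
| Hub | (534, 19.5) |
| Station yaw | 12.3° |
| Jar to hub | 186, should be 185 |
| Knob radius | 41, should be 42 |

These agree with the given sizes, so I'll plan the approach.

```bash
cat >> h.py <<'E'
import json
from scipy.spatial.transform import Rotation as Ro
YAW=np.radians(12.3); JAR=np.array([.678,-.0983]); HUB=np.array([.5345,.0195])
def S(x,y): c,s=np.cos(YAW),np.sin(YAW); return JAR+[c*x-s*y,s*x+c*y]
def down(h): # tool z down, x at heading h (rad)
    c,s=np.cos(h),np.sin(h); return np.array([[c,s,0],[s,-c,0],[0,0,-1.]])
def pose(measured=True):
    if measured:
        s=bot.read_state(); return s['tool_pos'],Ro.from_rotvec(s['tcp_rot']).as_matrix()
    d=json.load(open('cmd.json')); return np.array(d['p']),np.array(d['R'])
def plan(wps,jaw,measured=True,nd=2):
    """wps: list of (xyz, heading), one per row; prints rows by 5, remembers the commanded end"""
    p,R=pose(measured); rows=[]
    for (q,h),j in zip(wps,jaw if hasattr(jaw,'__len__') else [jaw]*len(wps)):
        t=np.round(Ro.from_matrix(R.T@down(h)).as_rotvec()/.5,nd); d=np.round(R.T@(np.array(q)-p)/.1,nd)
        rows.append([*map(float,t+0.),*map(float,d+0.),j]); p=p+R@d*.1; R=R@Ro.from_rotvec(t*.5).as_matrix()
    for i in range(0,len(rows),5): print(json.dumps([rows[i:i+5]]).replace(' ','').replace('0.0,','0,'))
    json.dump(dict(p=p.tolist(),R=R.tolist()),open('cmd.json','w')); print('end',p.round(4))
def lin(a,ha,b,hb,n): a,b=np.array(a),np.array(b); return [(a+(b-a)*k/n,ha+(hb-ha)*k/n) for k in range(1,n+1)]
def st(): s=bot.read_state(); R=Ro.from_rotvec(s['tcp_rot']).as_matrix(); print('t',round(s['time'],2),'p',s['tool_pos'].round(4),'h',np.degrees(np.arctan2(R[1,0],R[0,0])).round(1),'tilt',np.degrees(np.arccos(-R[2,2])).round(2),'F',s['wrist_force'].round(1),'w',round(s['width']*85.4,1),'g',s['grip_force'],'j6',s['q'][5].round(2))
E
python3 - <<'E'
from h import *
p,R=pose(); h=np.arctan2(R[1,0],R[0,0])
plan(lin(p,h,[.500,.041,.231],np.radians(160),25),85)
E
```

```text
[[[0,0,-0.2,0.2,-0.23,0,85],[0,0,-0.2,0.21,-0.2,0,85],[0,0,-0.2,0.24,-0.19,0,85],[0,0,-0.2,0.25,-0.15,0,85],[0,0,-0.2,0.27,-0.14,0,85]]]
[[[0,0,-0.2,0.28,-0.1,0,85],[0,0,-0.2,0.29,-0.08,0,85],[0,0,-0.2,0.3,-0.04,0,85],[0,0,-0.2,0.3,-0.02,0,85],[0,0,-0.2,0.3,0.01,0,85]]]
[[[0,0,-0.2,0.3,0.04,0,85],[0,0,-0.19,0.29,0.07,0,85],[0,0,-0.2,0.28,0.1,0,85],[0,0,-0.2,0.27,0.13,0,85],[0,0,-0.2,0.26,0.15,0,85]]]
[[[0,0,-0.2,0.24,0.18,0,85],[0,0,-0.2,0.22,0.2,0,85],[0,0,-0.2,0.2,0.23,0,85],[0,0,-0.2,0.18,0.24,0,85],[0,0,-0.2,0.15,0.25,0,85]]]
[[[0,0,-0.2,0.13,0.28,0,85],[0,0,-0.2,0.09,0.28,0,85],[0,0,-0.2,0.07,0.29,0,85],[0,0,-0.2,0.04,0.3,0,85],[0,0,-0.2,0.01,0.3,0,85]]]
end [0.5004 0.0409 0.2313]
```

Call:
play_rows(moves=[[[0,0,-0.2,0.2,-0.23,0,85],[0,0,-0.2,0.21,-0.2,0,85],[0,0,-0.2,0.24,-0.19,0,85],[0,0,-0.2,0.25,-0.15,0,85],[0,0,-0.2,0.27,-0.14,0,85]]])

```text
time: 0.52
tool_pos: [0.2581, -0.5067, 0.2306]
tcp_rot: [-2.891, -1.226, -0.0]
wrist_force: [0.1, 0.3, 0.6]
width: 0.992
grip_force: 0.0
```

Call:
play_rows(moves=[[[0,0,-0.2,0.28,-0.1,0,85],[0,0,-0.2,0.29,-0.08,0,85],[0,0,-0.2,0.3,-0.04,0,85],[0,0,-0.2,0.3,-0.02,0,85],[0,0,-0.2,0.3,0.01,0,85]]])

```text
time: 0.93
tool_pos: [0.3189, -0.3692, 0.2308]
tcp_rot: [-2.498, -1.904, -0.0]
wrist_force: [-0.1, -0.1, -0.5]
width: 0.996
grip_force: 0.0
```

Call:
play_rows(moves=[[[0,0,-0.2,0.3,0.04,0,85],[0,0,-0.19,0.29,0.07,0,85],[0,0,-0.2,0.28,0.1,0,85],[0,0,-0.2,0.27,0.13,0,85],[0,0,-0.2,0.26,0.15,0,85]]])

```text
time: 1.35
tool_pos: [0.379, -0.2321, 0.2309]
tcp_rot: [-1.956, -2.458, -0.0]
wrist_force: [0.4, 0.1, 0.7]
width: 0.994
grip_force: 0.0
```

Call:
play_rows(moves=[[[0,0,-0.2,0.24,0.18,0,85],[0,0,-0.2,0.22,0.2,0,85],[0,0,-0.2,0.2,0.23,0,85],[0,0,-0.2,0.18,0.24,0,85],[0,0,-0.2,0.15,0.25,0,85]]])

```text
time: 1.77
tool_pos: [0.4394, -0.0955, 0.231]
tcp_rot: [-1.286, -2.866, 0.0]
wrist_force: [-0.2, -0.3, 0.0]
width: 0.993
grip_force: 0.0
```

```bash
python3 -c "
from h import *
st(); p,R=pose(); plan(lin(p,np.arctan2(R[1,0],R[0,0]),[.500,.041,.231],np.radians(160),5),85)"
```

```text
t 1.77 p [ 0.4394 -0.0955  0.231 ] h 131.7 tilt 0.02 F [-0.2 -0.3  0. ] w 84.8 g 0.0 j6 -1.0
[[[0,0,-0.2,0.12,0.27,0,85],[0,0,-0.2,0.1,0.29,0,85],[0,0,-0.19,0.07,0.29,0,85],[0,0,-0.2,0.04,0.29,0,85],[0,0,-0.2,0,0.3,0,85]]]
end [0.5004 0.0408 0.231 ]
```

Call:
play_rows(moves=[[[0,0,-0.2,0.12,0.27,0,85],[0,0,-0.2,0.1,0.29,0,85],[0,0,-0.19,0.07,0.29,0,85],[0,0,-0.2,0.04,0.29,0,85],[0,0,-0.2,0,0.3,0,85]]])

```text
time: 2.18
tool_pos: [0.5009, 0.0404, 0.2309]
tcp_rot: [-0.545, -3.093, 0.0]
wrist_force: [-0.4, 0.3, -0.3]
width: 0.994
grip_force: 0.0
```

Call:
play_rows(moves=[[[0,0,0,0,0,0.35,85],[0,0,0,0,0,0.35,85],[0,0,0,0,0,0.35,85],[0,0,0,0,0,0.25,85],[0,0,0,0,0,0,85]]])

```text
time: 2.6
tool_pos: [0.4953, 0.0389, 0.0948]
tcp_rot: [-0.55, -3.081, 0.004]
wrist_force: [-1.1, -0.5, 0.0]
width: 0.993
grip_force: 0.0
```

Call:
play_rows(moves=[[[0,0,0,0,0,0,20],[0,0,0,0,0,0,20],[0,0,0,0,0,0,20],[0,0,0,0,0,0,20],[0,0,0,0,0,0,20]]], newtons=30)

```text
time: 3.02
tool_pos: [0.5027, 0.0389, 0.1033]
tcp_rot: [0.553, 3.089, 0.002]
wrist_force: [1.4, 5.9, 5.2]
width: 0.295
grip_force: 4.9
```

```bash
python3 -c "
from h import *
st()
c=cam('side');save(c,'s1.png');cv2.imwrite('pics/s1c.png',cv2.resize(c['image'][150:350,200:420],None,fx=2.7,fy=2.7)[:,:,::-1])"
```

```text
t 3.02 p [0.5027 0.0389 0.1033] h 159.7 tilt 0.22 F [1.4 5.9 5.2] w 25.2 g 4.8713913559913635 j6 -1.19
```

View pics/s1c.png

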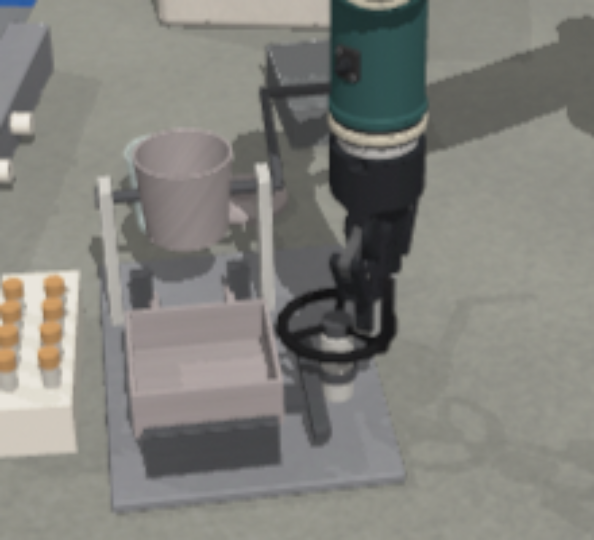

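The fingers hold the knob (25 mm opening), and the station is untouched. Next I plan the winding arc.

Run:
```python
from h import *
def arc(a0,a1,n,z,off): return [(np.r_[HUB+.042*np.array([np.cos(a),np.sin(a)]),z],a+off) for a in np.linspace(a0,a1,n+1)[1:]]
a=np.radians
json.dump(dict(p=[.5004,.0408,.101],R=down(a(160)).tolist()),open('cmd.json','w'))
plan(arc(a(148),a(-37),33,.1,a(12)),20,False)
```

```text
[[[0,0,0.2,0.01,0.04,0.01,20],[0,0,0.19,-0.01,0.04,0,20],[0,0,0.2,-0.01,0.04,0,20],[0,0,0.19,-0.01,0.04,0,20],[0,0,0.2,-0.01,0.04,0,20]]]
[[[0,0,0.19,-0.01,0.04,0,20],[0,0,0.2,-0.01,0.04,0,20],[0,0,0.2,-0.01,0.04,0,20],[0,0,0.19,-0.01,0.04,0,20],[0,0,0.2,-0.01,0.04,0,20]]]
[[[0,0,0.19,-0.01,0.04,0,20],[0,0,0.2,-0.01,0.04,0,20],[0,0,0.19,-0.01,0.04,0,20],[0,0,0.2,-0.01,0.04,0,20],[0,0,0.2,-0.01,0.04,0,20]]]
[[[0,0,0.19,-0.01,0.04,0,20],[0,0,0.2,-0.01,0.04,0,20],[0,0,0.19,-0.01,0.04,0,20],[0,0,0.2,-0.01,0.04,0,20],[0,0,0.19,-0.01,0.05,0,20]]]
[[[0,0,0.2,-0.02,0.04,0,20],[0,0,0.2,-0.01,0.03,0,20],[0,0,0.19,-0.01,0.04,0,20],[0,0,0.2,-0.01,0.04,0,20],[0,0,0.19,-0.01,0.04,0,20]]]
[[[0,0,0.2,-0.01,0.04,0,20],[0,0,0.19,-0.01,0.04,0,20],[0,0,0.2,-0.01,0.04,0,20],[0,0,0.19,-0.01,0.04,0,20],[0,0,0.2,-0.01,0.04,0,20]]]
[[[0,0,0.2,-0.01,0.04,0,20],[0,0,0.19,-0.01,0.04,0,20],[0,0,0.2,-0.01,0.04,0,20]]]
end [ 0.568  -0.0059  0.1   ]
```

Call:
play_rows(moves=[[[0,0,0.2,0.01,0.04,0.01,20],[0,0,0.19,-0.01,0.04,0,20],[0,0,0.2,-0.01,0.04,0,20],[0,0,0.19,-0.01,0.04,0,20],[0,0,0.2,-0.01,0.04,0,20]]])

```text
time: 3.48
tool_pos: [0.5169, 0.0529, 0.1034]
tcp_rot: [1.289, 2.858, 0.001]
wrist_force: [0.8, -5.9, 7.6]
width: 0.273
grip_force: 30.5
```

Call:
play_rows(moves=[[[0,0,0.19,-0.01,0.04,0,20],[0,0,0.2,-0.01,0.04,0,20],[0,0,0.2,-0.01,0.04,0,20],[0,0,0.19,-0.01,0.04,0,20],[0,0,0.2,-0.01,0.04,0,20]]])

```text
time: 3.9
tool_pos: [0.5358, 0.0579, 0.1033]
tcp_rot: [1.945, 2.46, 0.001]
wrist_force: [-1.8, -7.3, 10.0]
width: 0.268
grip_force: 30.7
```

```bash
python3 -c "
from h import *
st(); p,R=pose(); d=p[:2]-HUB; print(np.hypot(*d),np.degrees(np.arctan2(d[1],d[0])))"
```

```text
t 3.9 p [0.5358 0.0579 0.1033] h 103.4 tilt 0.32 F [-1.8 -7.3 10. ] w 22.9 g 30.67078560590744 j6 -0.17
0.03846883626199794 88.0779243456092
```

Call:
play_rows(moves=[[[0,0,0.19,-0.01,0.04,0,20],[0,0,0.2,-0.01,0.04,0,20],[0,0,0.19,-0.01,0.04,0,20],[0,0,0.2,-0.01,0.04,0,20],[0,0,0.2,-0.01,0.04,0,20]]])

```text
time: 4.32
tool_pos: [0.5545, 0.0535, 0.1033]
tcp_rot: [2.485, 1.916, -0.001]
wrist_force: [-5.5, -7.9, 13.3]
width: 0.269
grip_force: 30.9
```

Call:
play_rows(moves=[[[0,0,0.19,-0.01,0.04,0,20],[0,0,0.2,-0.01,0.04,0,20],[0,0,0.19,-0.01,0.04,0,20],[0,0,0.2,-0.01,0.04,0,20],[0,0,0.19,-0.01,0.05,0,20]]])

```text
time: 4.73
tool_pos: [0.5692, 0.0403, 0.1032]
tcp_rot: [2.875, 1.264, -0.005]
wrist_force: [-10.9, -5.2, 18.1]
width: 0.269
grip_force: 31.4
```

Call:
play_rows(moves=[[[0,0,0.2,-0.02,0.04,0,20],[0,0,0.2,-0.01,0.03,0,20],[0,0,0.19,-0.01,0.04,0,20],[0,0,0.2,-0.01,0.04,0,20],[0,0,0.19,-0.01,0.04,0,20]]])

```text
time: 5.15
tool_pos: [0.5754, 0.0227, 0.1032]
tcp_rot: [-3.097, -0.528, 0.003]
wrist_force: [-9.8, -0.3, 16.2]
width: 0.272
grip_force: 31.3
```

```bash
python3 -c "
from h import *
st(); p,R=pose(); d=p[:2]-[.534,.0165]; print(np.hypot(*d),np.degrees(np.arctan2(d[1],d[0])))"
```

```text
t 5.15 p [0.5754 0.0227 0.1032] h 19.4 tilt 0.12 F [-9.8 -0.3 16.2] w 23.2 g 31.30315750837326 j6 1.23
0.04190459022219205 8.515531583960954
```

Call:
play_rows(moves=[[[0,0,0.2,-0.01,0.04,0,20],[0,0,0.19,-0.01,0.04,0,20],[0,0,0.2,-0.01,0.04,0,20],[0,0,0.19,-0.01,0.04,0,20],[0,0,0.2,-0.01,0.04,0,20]]])

```text
time: 5.57
tool_pos: [0.573, 0.0039, 0.1032]
tcp_rot: [-3.13, 0.239, 0.005]
wrist_force: [-11.6, 6.3, 17.9]
width: 0.269
grip_force: 31.4
```

Call:
play_rows(moves=[[[0,0,0.2,-0.01,0.04,0,20],[0,0,0.19,-0.01,0.04,0,20],[0,0,0.2,-0.01,0.04,0,20],[0,0,0.1,0,0.03,0,20],[0,0,0,0,0,0,20]]])

```text
time: 5.98
tool_pos: [0.5673, -0.006, 0.1032]
tcp_rot: [-3.036, 0.77, 0.002]
wrist_force: [-6.6, 17.3, 13.3]
width: 0.272
grip_force: 31.2
```

Run:
```python
from h import *
st(); p,R=pose(); d=p[:2]-[.534,.0165]; print(np.hypot(*d),np.degrees(np.arctan2(d[1],d[0])))
c=cam('side');save(c,'s2.png');cv2.imwrite('pics/s2c.png',cv2.resize(c['image'][150:350,200:420],None,fx=2.7,fy=2.7)[:,:,::-1])
X=cloud(c)*1000; s=(X[...,:2]-JAR*1000)@np.array([[np.cos(YAW),-np.sin(YAW)],[np.sin(YAW),np.cos(YAW)]])
m=(abs(s[...,0])<50)&(s[...,1]>80)&(X[...,2]>40)&(X[...,2]<70)&(abs(s[...,1]-122)<45)
print('outer wall y',np.percentile(s[m][:,1],[50,90,98]),m.sum())
```

```text
t 5.98 p [ 0.5673 -0.006   0.1032] h -28.5 tilt 0.52 F [-6.6 17.3 13.3] w 23.2 g 31.243179738521576 j6 2.0
0.04020953174718741 -34.0462360899921
outer wall y [121.94769253 125.05892862 126.79801214] 456
```

View pics/s2c.png

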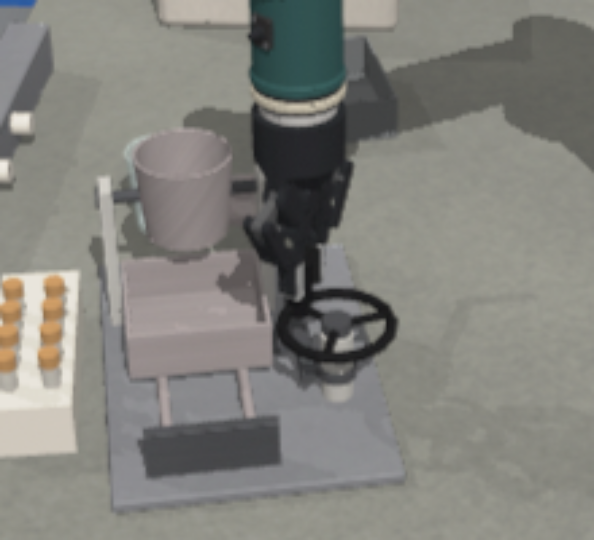

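The tray's outer wall is at y = 122 mm, so the tray origin is at 62 mm (inner stop), and the force is rising. I'll press slightly more, release, and go to the pin.

Call:
play_rows(moves=[[[0,0,0,0,0.03,0,20],[0,0,0,0,0,0,20],[0,0,0,0,0,0,20],[0,0,0,0,0,0,60],[0,0,0,0,0,0,60]]])

```text
time: 6.45
tool_pos: [0.5666, -0.0127, 0.1015]
tcp_rot: [-3.047, 0.763, -0.003]
wrist_force: [0.2, -0.4, 0.5]
width: 0.542
grip_force: 0.0
```

Call:
play_rows(moves=[[[0,0,0,0,0,0,60],[0,0,0,0,0,-0.2,60],[0,0,0,0,0,-0.4,60],[0,0,0,0,0,-0.4,60],[0,0,0,0,0,-0.4,60]]])

```text
time: 6.87
tool_pos: [0.5649, -0.0143, 0.241]
tcp_rot: [3.046, -0.767, -0.003]
wrist_force: [1.0, 0.2, 0.4]
width: 0.706
grip_force: 0.0
```

```bash
sed -i 's/YAW=.*/YAW=np.radians(12.5); JAR=np.array([.678,-.100]); HUB=np.array([.534,.0165])/' h.py
python3 - <<'E'
from h import *
st(); p,R=pose(); h=np.arctan2(R[1,0],R[0,0]); q=S(-118,-103)if 0 else S(-.118,-.103); print(q)
plan(lin(p,h,[*q,.27],YAW,8)+lin([*q,.27],YAW,[*q,.162],YAW,3)+[([*q,.162],YAW)]*4,[60]*13+[22]*2)
E
```

```text
t 6.87 p [ 0.5649 -0.0143  0.241 ] h -28.3 tilt 0.13 F [1.  0.2 0.4] w 60.3 g 0.0 j6 2.0
[ 0.58509035 -0.22609836]
[[[0,0,-0.18,0.15,0.22,-0.04,60],[0,0,-0.18,0.12,0.23,-0.03,60],[0,0,-0.17,0.11,0.25,-0.04,60],[0,0,-0.18,0.08,0.25,-0.03,60],[0,0,-0.18,0.07,0.26,-0.04,60]]]
[[[0,0,-0.18,0.03,0.26,-0.04,60],[0,0,-0.17,0.02,0.27,-0.03,60],[0,0,-0.18,-0.01,0.26,-0.04,60],[0,0,0,0,0,0.36,60],[0,0,0,0,0,0.36,60]]]
[[[0,0,0,0,0,0.36,60],[0,0,0,0,0,0,60],[0,0,0,0,0,0,60],[0,0,0,0,0,0,22],[0,0,0,0,0,0,22]]]
end [ 0.5849 -0.2256  0.162 ]
```

Call:
play_rows(moves=[[[0,0,-0.18,0.15,0.22,-0.04,60],[0,0,-0.18,0.12,0.23,-0.03,60],[0,0,-0.17,0.11,0.25,-0.04,60],[0,0,-0.18,0.08,0.25,-0.03,60],[0,0,-0.18,0.07,0.26,-0.04,60]]])

```text
time: 7.28
tool_pos: [0.5784, -0.1478, 0.2583]
tcp_rot: [3.14, -0.068, -0.001]
wrist_force: [0.1, -0.1, -0.3]
width: 0.7
grip_force: 0.0
```

Call:
play_rows(moves=[[[0,0,-0.18,0.03,0.26,-0.04,60],[0,0,-0.17,0.02,0.27,-0.03,60],[0,0,-0.18,-0.01,0.26,-0.04,60],[0,0,0,0,0,0,60],[0,0,0,0,0,0,60]]])

```text
time: 7.7
tool_pos: [0.5858, -0.2267, 0.2691]
tcp_rot: [-3.124, -0.335, 0.001]
wrist_force: [-0.3, 0.3, 0.0]
width: 0.706
grip_force: 0.0
```

Run:
```python
from h import *
st()
c=cam('side');cv2.imwrite('pics/s3c.png',cv2.resize(c['image'][100:350,200:420],None,fx=2.4,fy=2.4)[:,:,::-1])
```

```text
t 7.7 p [ 0.5858 -0.2267  0.2691] h 12.2 tilt 0.03 F [-0.3  0.3  0. ] w 60.3 g 0.0 j6 0.95
```

View pics/s3c.png

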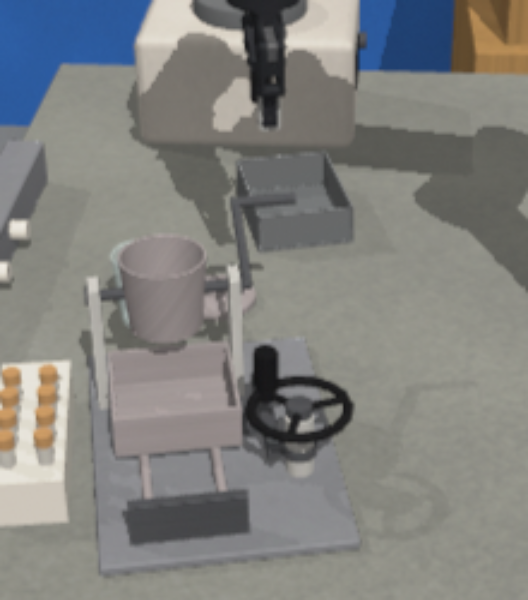

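The picture shows the tray under the jar and the fingers centred over the pin (pin at (245-293, 201), fingers at x≈270). Next I descend, cage the pin, and tip the jar.

Call:
play_rows(moves=[[[0,0,0,0,0,0.36,60],[0,0,0,0,0,0.36,60],[0,0,0,0,0,0.36,60],[0,0,0,0,0,0,60],[0,0,0,0,0,0,20]]])

```text
time: 8.17
tool_pos: [0.5839, -0.2228, 0.1586]
tcp_rot: [-3.119, -0.342, 0.009]
wrist_force: [1.0, 0.2, 0.2]
width: 0.579
grip_force: 0.0
```

Call:
play_rows(moves=[[[0,0,0,0,0,0,20],[0,0,0,0,0,0,20],[0,0,0,0,0,0,20],[0,0,0,0,0,0,20]]])

```text
time: 8.5
tool_pos: [0.5878, -0.2253, 0.164]
tcp_rot: [3.121, 0.341, 0.006]
wrist_force: [0.6, -0.5, -0.5]
width: 0.234
grip_force: 0.0
```

Run:
```python
from h import *
st()
def tip(t): return [(np.r_[S(-.118,.110*np.sin(a)),.124+.110*np.cos(a)],YAW) for a in t]
plan(tip(np.linspace(-1.22,1.26,32)[1:]),20)
```

```text
t 8.5 p [ 0.5878 -0.2253  0.164 ] h 12.5 tilt 0.25 F [ 0.6 -0.5 -0.5] w 20.0 g 0.0 j6 0.95
[[[0,-0.01,0,-0.03,-0.03,-0.06,20],[0,0,0,0,-0.04,-0.08,20],[0,0,0,0,-0.04,-0.07,20],[0,0,0,0,-0.06,-0.07,20],[0,0,0,0,-0.05,-0.07,20]]]
[[[0,0,0,0,-0.07,-0.06,20],[0,0,0,0,-0.06,-0.06,20],[0,0,0,0,-0.07,-0.05,20],[0,0,0,0,-0.08,-0.05,20],[0,0,0,0,-0.08,-0.04,20]]]
[[[0,0,0,0,-0.08,-0.03,20],[0,0,0,0,-0.08,-0.02,20],[0,0,0,0,-0.09,-0.02,20],[0,0,0,0,-0.09,-0.02,20],[0,0,0,0,-0.08,0,20]]]
[[[0,0,0,0,-0.09,0,20],[0,0,0,0,-0.09,0.01,20],[0,0,0,0,-0.09,0.01,20],[0,0,0,0,-0.08,0.03,20],[0,0,0,0,-0.08,0.02,20]]]
[[[0,0,0,0,-0.09,0.04,20],[0,0,0,0,-0.07,0.04,20],[0,0,0,0,-0.08,0.05,20],[0,0,0,0,-0.07,0.05,20],[0,0,0,0,-0.06,0.06,20]]]
[[[0,0,0,0,-0.06,0.07,20],[0,0,0,0,-0.06,0.07,20],[0,0,0,0,-0.05,0.07,20],[0,0,0,0,-0.04,0.08,20],[0,0,0,0,-0.04,0.08,20]]]
[[[0,0,0,0,-0.03,0.08,20]]]
end [ 0.5399 -0.0229  0.1575]
```

Call:
play_rows(moves=[[[0,0,0,0,-0.03,-0.06,20],[0,0,0,0,-0.04,-0.08,20],[0,0,0,0,-0.04,-0.07,20],[0,0,0,0,-0.06,-0.07,20],[0,0,0,0,-0.05,-0.07,20]]])

```text
time: 8.92
tool_pos: [0.5821, -0.2063, 0.1993]
tcp_rot: [3.116, 0.341, 0.003]
wrist_force: [-1.5, -9.5, 3.4]
width: 0.234
grip_force: 4.5
```

Call:
play_rows(moves=[[[0,0,0,0,-0.07,-0.06,20],[0,0,0,0,-0.06,-0.06,20],[0,0,0,0,-0.07,-0.05,20],[0,0,0,0,-0.08,-0.05,20],[0,0,0,0,-0.08,-0.04,20]]])

```text
time: 9.33
tool_pos: [0.576, -0.1705, 0.227]
tcp_rot: [3.117, 0.34, 0.011]
wrist_force: [0.4, -3.9, 3.0]
width: 0.236
grip_force: 2.6
```

Run:
```python
from h import *
st()
c=cam('side');cv2.imwrite('pics/s4c.png',cv2.resize(c['image'][100:350,200:420],None,fx=2.4,fy=2.4)[:,:,::-1])
```

```text
t 9.33 p [ 0.576  -0.1705  0.227 ] h 12.4 tilt 0.54 F [ 0.4 -3.9  3. ] w 20.1 g 2.582353726029396 j6 1.03
```

View pics/s4c.png

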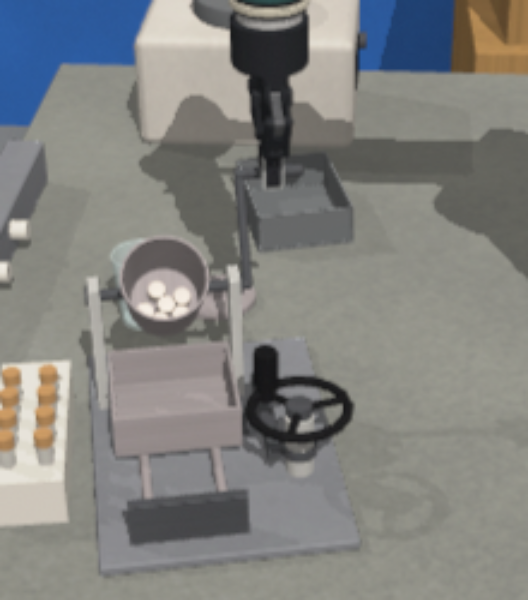

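The jar is tilting toward the tray with the cylinders still inside (around (165,300)), and the pin is caged at (272,180). I continue the arc.

Call:
play_rows(moves=[[[0,0,0,0,-0.08,-0.03,20],[0,0,0,0,-0.08,-0.02,20],[0,0,0,0,-0.09,-0.02,20],[0,0,0,0,-0.09,-0.02,20],[0,0,0,0,-0.08,0,20]]])

```text
time: 9.8
tool_pos: [0.5645, -0.1262, 0.2317]
tcp_rot: [-3.123, -0.342, -0.001]
wrist_force: [0.7, -2.3, 1.3]
width: 0.239
grip_force: 1.5
```

Call:
play_rows(moves=[[[0,0,0,0,-0.09,0,20],[0,0,0,0,-0.09,0.01,20],[0,0,0,0,-0.09,0.01,20],[0,0,0,0,-0.08,0.03,20],[0,0,0,0,-0.08,0.02,20]]])

```text
time: 10.22
tool_pos: [0.5549, -0.0841, 0.2235]
tcp_rot: [-3.123, -0.342, 0.001]
wrist_force: [1.7, -1.4, 0.5]
width: 0.234
grip_force: 1.4
```

Call:
play_rows(moves=[[[0,0,0,0,-0.09,0.04,20],[0,0,0,0,-0.07,0.04,20],[0,0,0,0,-0.08,0.05,20],[0,0,0,0,-0.07,0.05,20],[0,0,0,0,-0.06,0.06,20]]])

```text
time: 10.63
tool_pos: [0.5471, -0.0483, 0.1997]
tcp_rot: [-3.123, -0.342, 0.0]
wrist_force: [0.0, -2.0, 2.0]
width: 0.233
grip_force: 1.2
```

Call:
play_rows(moves=[[[0,0,0,0,-0.06,0.07,20],[0,0,0,0,-0.06,0.07,20],[0,0,0,0,-0.05,0.07,20],[0,0,0,0,-0.04,0.08,20],[0,0,0,0,-0.04,0.08,20]]])

```text
time: 11.05
tool_pos: [0.5417, -0.0242, 0.1623]
tcp_rot: [-3.123, -0.341, 0.001]
wrist_force: [0.2, -1.9, 1.2]
width: 0.232
grip_force: 1.1
```

Call:
play_rows(moves=[[[0,0,0,0,-0.03,0.06,20],[0,0,0,0,0,0,20],[0,0,0,0,0,0,20],[0,0,0,0,0,0,20],[0,0,0,0,0,0,20]]])

```text
time: 11.47
tool_pos: [0.5413, -0.0216, 0.1574]
tcp_rot: [-3.123, -0.341, -0.0]
wrist_force: [0.6, -0.7, -0.6]
width: 0.233
grip_force: 0.0
```

Run:
```python
from h import *
st()
a=cam('side')['image'][180:350,210:380]; b=cam('top')['image'][165:265,260:400]
a=cv2.resize(a,(400,400),interpolation=3); b=cv2.resize(b,None,fx=2.8,fy=2.8,interpolation=3)
o=np.zeros((400,800,3),np.uint8); o[:,:400]=a; o[:b.shape[0],400:400+b.shape[1]]=cv2.convertScaleAbs(b,alpha=1.5); cv2.imwrite('pics/s5.png',o[:,:,::-1])
```

```text
t 11.47 p [ 0.5413 -0.0216  0.1574] h 12.5 tilt 0.03 F [ 0.6 -0.7 -0.6] w 19.9 g 0.0 j6 1.27
```

View pics/s5.png

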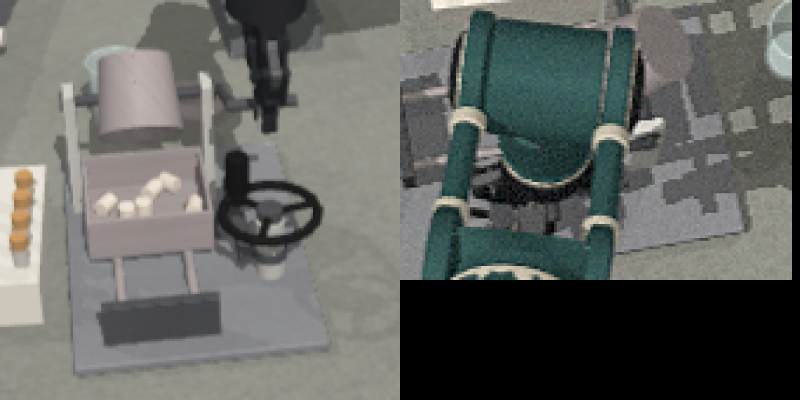

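The side view shows six cylinders in the tray, at (105,204), (127,208), (145,205), (152,187), (170,182) and (194,204), with the jar fully tipped. Now I plan the return arc.

Run:
```python
from h import *
def tip(t): return [(np.r_[S(-.118,.110*np.sin(a)),.124+.110*np.cos(a)],YAW) for a in t]
w=tip(np.linspace(1.22,-1.22,31)); e=[(np.r_[S(-.118,-.103-d),.162],YAW) for d in(.003,.006,.009,.009)]
plan(w[1:]+e,20)
```

```text
[[[0,0,0,-0.02,0.06,-0.12,20],[0,0,0,0,0.04,-0.08,20],[0,0,0,0,0.05,-0.08,20],[0,0,0,0,0.05,-0.07,20],[0,0,0,0,0.06,-0.07,20]]]
[[[0,0,0,0,0.06,-0.06,20],[0,0,0,0,0.07,-0.06,20],[0,0,0,0,0.08,-0.05,20],[0,0,0,0,0.07,-0.05,20],[0,0,0,0,0.08,-0.03,20]]]
[[[0,0,0,0,0.09,-0.04,20],[0,0,0,0,0.08,-0.02,20],[0,0,0,0,0.09,-0.02,20],[0,0,0,0,0.09,-0.01,20],[0,0,0,0,0.09,0,20]]]
[[[0,0,0,0,0.09,0,20],[0,0,0,0,0.09,0.01,20],[0,0,0,0,0.09,0.02,20],[0,0,0,0,0.08,0.02,20],[0,0,0,0,0.08,0.04,20]]]
[[[0,0,0,0,0.09,0.03,20],[0,0,0,0,0.07,0.05,20],[0,0,0,0,0.08,0.05,20],[0,0,0,0,0.06,0.06,20],[0,0,0,0,0.07,0.06,20]]]
[[[0,0,0,0,0.06,0.07,20],[0,0,0,0,0.05,0.07,20],[0,0,0,0,0.05,0.08,20],[0,0,0,0,0.04,0.08,20],[0,0,0,0,0.03,0.08,20]]]
[[[0,0,0,0,0.03,0,20],[0,0,0,0,0.03,0,20],[0,0,0,0,0.03,0,20],[0,0,0,0,0,0,20]]]
end [ 0.5866 -0.235   0.1616]
```

Call:
play_rows(moves=[[[0,0,0,-0.02,0.06,-0.12,20],[0,0,0,0,0.04,-0.08,20],[0,0,0,0,0.05,-0.08,20],[0,0,0,0,0.05,-0.07,20],[0,0,0,0,0.06,-0.07,20]]])

```text
time: 11.98
tool_pos: [0.5437, -0.0458, 0.201]
tcp_rot: [-3.118, -0.34, 0.003]
wrist_force: [-6.2, 9.2, 5.6]
width: 0.236
grip_force: 5.2
```

Call:
play_rows(moves=[[[0,0,0,0,0.06,-0.06,20],[0,0,0,0,0.07,-0.06,20],[0,0,0,0,0.08,-0.05,20],[0,0,0,0,0.07,-0.05,20],[0,0,0,0,0.08,-0.03,20]]])

```text
time: 12.4
tool_pos: [0.5538, -0.0834, 0.2264]
tcp_rot: [3.122, 0.341, 0.005]
wrist_force: [-0.2, 2.2, 0.9]
width: 0.23
grip_force: 1.1
```

Call:
play_rows(moves=[[[0,0,0,0,0.09,-0.04,20],[0,0,0,0,0.08,-0.02,20],[0,0,0,0,0.09,-0.02,20],[0,0,0,0,0.09,-0.01,20],[0,0,0,0,0.09,0,20]]])

```text
time: 12.82
tool_pos: [0.5624, -0.1269, 0.2332]
tcp_rot: [3.123, 0.341, -0.001]
wrist_force: [-0.3, 1.8, 0.9]
width: 0.231
grip_force: 0.7
```

Call:
play_rows(moves=[[[0,0,0,0,0.09,0,20],[0,0,0,0,0.09,0.01,20],[0,0,0,0,0.09,0.02,20],[0,0,0,0,0.08,0.02,20],[0,0,0,0,0.08,0.04,20]]])

```text
time: 13.23
tool_pos: [0.5718, -0.1686, 0.2241]
tcp_rot: [3.123, 0.341, 0.0]
wrist_force: [-0.3, 0.6, 1.3]
width: 0.236
grip_force: 0.6
```

Call:
play_rows(moves=[[[0,0,0,0,0.09,0.03,20],[0,0,0,0,0.07,0.05,20],[0,0,0,0,0.08,0.05,20],[0,0,0,0,0.06,0.06,20],[0,0,0,0,0.07,0.06,20]]])

```text
time: 13.65
tool_pos: [0.5796, -0.2043, 0.1986]
tcp_rot: [-3.123, -0.341, 0.0]
wrist_force: [-0.0, 1.3, -0.2]
width: 0.233
grip_force: 0.8
```

Call:
play_rows(moves=[[[0,0,0,0,0.06,0.07,20],[0,0,0,0,0.05,0.07,20],[0,0,0,0,0.05,0.08,20],[0,0,0,0,0.04,0.08,20],[0,0,0,0,0.03,0.08,20]]])

```text
time: 14.07
tool_pos: [0.5845, -0.2266, 0.1603]
tcp_rot: [-3.123, -0.341, 0.0]
wrist_force: [-0.1, 1.9, 0.9]
width: 0.236
grip_force: 0.9
```

Call:
play_rows(moves=[[[0,0,0,0,0.03,0,20],[0,0,0,0,0.03,0,20],[0,0,0,0,0.03,0,20],[0,0,0,0,0,0,20]]])

```text
time: 14.4
tool_pos: [0.5841, -0.2281, 0.1568]
tcp_rot: [-3.109, -0.339, 0.009]
wrist_force: [1.3, 18.2, -6.1]
width: 0.239
grip_force: 8.9
```

Run:
```python
from h import *
st()
```

```text
t 14.4 p [ 0.5841 -0.2281  0.1568] h 12.4 tilt 0.88 F [ 1.3 18.2 -6.1] w 20.4 g 8.90993982553482 j6 0.93
```

Call:
play_rows(moves=[[[0,0,0,0,-0.08,0,20],[0,0,0,0,0,0,30],[0,0,0,0,0,0,60],[0,0,0,0,0,0,60],[0,0,0,0,0,0,60]]])

```text
time: 14.82
tool_pos: [0.5853, -0.2282, 0.1621]
tcp_rot: [3.122, 0.341, 0.002]
wrist_force: [-0.6, 0.2, -0.2]
width: 0.702
grip_force: 0.0
```

Call:
play_rows(moves=[[[0,0,0,0,0,-0.2,60],[0,0,0,0,0,-0.3,60],[0,0,0,0,0,-0.3,60],[0,0,0,0,0,-0.3,60],[0,0,0,0,0,0,60]]])

```text
time: 15.23
tool_pos: [0.5884, -0.2296, 0.2803]
tcp_rot: [3.116, 0.34, 0.019]
wrist_force: [0.4, -1.2, 1.3]
width: 0.699
grip_force: 0.0
```

Run:
```python
from h import *
st(); p,R=pose(); h=np.arctan2(R[1,0],R[0,0]); a=np.radians
q=[.5677,-.0086]; print(S(-.118,-.103))
plan(lin(p,h,[*q,.25],a(-37),9)+[([*q,.25],a(-37))]+lin([*q,.25],a(-37),[*q,.103],a(-37),4)+[([*q,.103],a(-37))],60)
c=cam('side'); np.savez('s6.npz',**c); cv2.imwrite('pics/s6.png',cv2.resize(c['image'][150:350,200:420],None,fx=2.7,fy=2.7)[:,:,::-1])
```

```text
t 15.23 p [ 0.5884 -0.2296  0.2803] h 12.4 tilt 0.8 F [ 0.4 -1.2  1.3] w 59.7 g 0.0 j6 0.94
[ 0.58509035 -0.22609836]
[[[0.02,-0.02,0.19,0.03,-0.24,0.03,60],[0,0,0.19,0.01,-0.25,0.04,60],[0,0,0.2,-0.02,-0.25,0.03,60],[0,0,0.19,-0.04,-0.24,0.03,60],[0,0,0.19,-0.06,-0.24,0.04,60]]]
[[[0,0,0.19,-0.09,-0.23,0.03,60],[0,0,0.19,-0.11,-0.22,0.04,60],[0,0,0.19,-0.13,-0.21,0.03,60],[0,0,0.2,-0.14,-0.2,0.04,60],[0,0,0,0,0,0,60]]]
[[[0,0,0,0,0,0.36,60],[0,0,0,0,0,0.37,60],[0,0,0,0,0,0.37,60],[0,0,0,0,0,0.37,60],[0,0,0,0,0,0,60]]]
end [ 0.5681 -0.0084  0.1025]
```

View pics/s6.png

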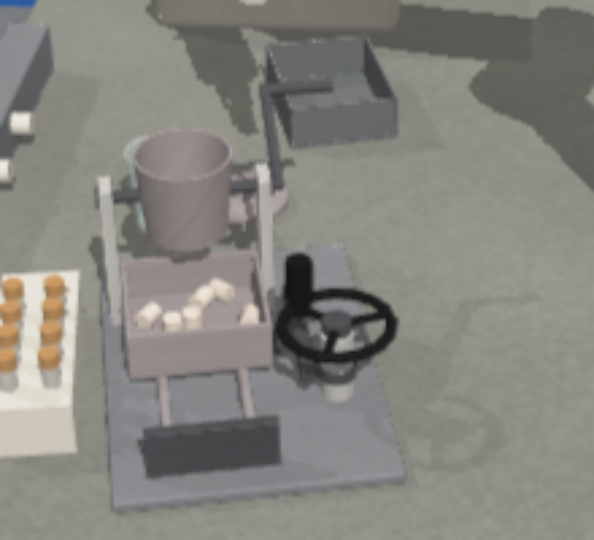

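The jar is back on its rest, matching the first view, and all six cylinders are in the tray. The knob is at (298,280). I go to the knob, treating the small measured tilt as a transient.

Call:
play_rows(moves=[[[0,0,0.19,0.03,-0.24,0.03,60],[0,0,0.19,0.01,-0.25,0.04,60],[0,0,0.2,-0.02,-0.25,0.03,60],[0,0,0.19,-0.04,-0.24,0.03,60],[0,0,0.19,-0.06,-0.24,0.04,60]]])

```text
time: 15.7
tool_pos: [0.5729, -0.1039, 0.2533]
tcp_rot: [3.113, -0.42, -0.001]
wrist_force: [0.6, 1.1, 0.3]
width: 0.705
grip_force: 0.0
```

Call:
play_rows(moves=[[[0,0,0.19,-0.09,-0.23,0.03,60],[0,0,0.19,-0.11,-0.22,0.04,60],[0,0,0.19,-0.13,-0.21,0.03,60],[0,0,0.2,-0.14,-0.2,0.04,60],[0,0,0,0,0,0,60]]])

```text
time: 16.12
tool_pos: [0.5627, -0.0031, 0.2384]
tcp_rot: [-2.977, 1.001, 0.005]
wrist_force: [0.1, 0.2, 0.2]
width: 0.698
grip_force: 0.0
```

Call:
play_rows(moves=[[[0,0,0,0,0,0,60],[0,0,0,0,0,0,60],[0,0,0,0,0,0,60],[0,0,0,0,0,0,60]]])

```text
time: 16.45
tool_pos: [0.5643, -0.0075, 0.2403]
tcp_rot: [2.978, -1.0, 0.0]
wrist_force: [-0.6, -0.1, -0.6]
width: 0.705
grip_force: 0.0
```

Run:
```python
from h import *
st(); p,R=pose(); a=np.radians; q=[.5677,-.0086]
def arc(a0,a1,n,z,off): return [(np.r_[HUB+.042*np.array([np.cos(t),np.sin(t)]),z],t+off) for t in np.linspace(a0,a1,n+1)[1:]]
plan(lin(p,a(-37),[*q,.103],a(-37),4)+[([*q,.103],a(-37))],60)
plan(arc(a(-37),a(192),40,.103,0),20,False)
```

```text
t 16.45 p [ 0.5643 -0.0075  0.2403] h -37.1 tilt 0.02 F [-0.6 -0.1 -0.6] w 60.2 g 0.0 j6 2.16
[[[0,0,0,0.01,0,0.34,60],[0,0,0,0.01,-0.01,0.35,60],[0,0,0,0,0,0.34,60],[0,0,0,0.01,0,0.34,60],[0,0,0,0,0,0,60]]]
end [ 0.5674 -0.0086  0.1033]
[[[0,0,-0.2,0,-0.04,0,20],[0,0,-0.2,0,-0.04,0,20],[0,0,-0.2,0,-0.05,0,20],[0,0,-0.2,-0.01,-0.04,0,20],[0,0,-0.2,0,-0.04,0,20]]]
[[[0,0,-0.2,0,-0.04,0,20],[0,0,-0.2,0,-0.04,0,20],[0,0,-0.2,0,-0.04,0,20],[0,0,-0.2,-0.01,-0.05,0,20],[0,0,-0.2,0,-0.04,0,20]]]
[[[0,0,-0.2,0,-0.04,0,20],[0,0,-0.2,0,-0.04,0,20],[0,0,-0.2,-0.01,-0.04,0,20],[0,0,-0.2,0,-0.05,0,20],[0,0,-0.2,0,-0.04,0,20]]]
[[[0,0,-0.2,0,-0.04,0,20],[0,0,-0.2,0,-0.04,0,20],[0,0,-0.2,-0.01,-0.04,0,20],[0,0,-0.2,0,-0.05,0,20],[0,0,-0.2,0,-0.04,0,20]]]
[[[0,0,-0.2,0,-0.04,0,20],[0,0,-0.2,0,-0.04,0,20],[0,0,-0.2,-0.01,-0.04,0,20],[0,0,-0.2,0,-0.05,0,20],[0,0,-0.2,0,-0.04,0,20]]]
[[[0,0,-0.2,0,-0.04,0,20],[0,0,-0.2,-0.01,-0.04,0,20],[0,0,-0.2,0,-0.04,0,20],[0,0,-0.2,0,-0.04,0,20],[0,0,-0.2,0,-0.05,0,20]]]
[[[0,0,-0.2,0,-0.04,0,20],[0,0,-0.2,-0.01,-0.04,0,20],[0,0,-0.2,0,-0.04,0,20],[0,0,-0.2,0,-0.04,0,20],[0,0,-0.2,0,-0.05,0,20]]]
[[[0,0,-0.2,0,-0.04,0,20],[0,0,-0.2,-0.01,-0.04,0,20],[0,0,-0.2,0,-0.04,0,20],[0,0,-0.2,0,-0.04,0,20],[0,0,-0.2,0,-0.05,0,20]]]
end [0.4927 0.0073 0.1033]
```

Call:
play_rows(moves=[[[0,0,0,0.01,0,0.34,60],[0,0,0,0.01,-0.01,0.35,60],[0,0,0,0,0,0.34,60],[0,0,0,0.01,0,0.34,60],[0,0,0,0,0,0,60]]])

```text
time: 16.87
tool_pos: [0.5613, -0.0082, 0.0958]
tcp_rot: [2.974, -0.999, -0.02]
wrist_force: [-1.9, -0.6, -1.4]
width: 0.706
grip_force: 0.0
```

Call:
play_rows(moves=[[[0,0,0,0,0,0,20],[0,0,0,0,0,0,20],[0,0,0,0,0,0,20],[0,0,0,0,0,0,20],[0,0,0,0,0,0,20]]], newtons=30)

```text
time: 17.28
tool_pos: [0.5701, -0.0073, 0.1066]
tcp_rot: [-2.976, 0.998, -0.01]
wrist_force: [2.3, 1.4, 4.9]
width: 0.268
grip_force: 30.5
```

Call:
play_rows(moves=[[[0,0,-0.2,0,-0.04,0,20],[0,0,-0.2,0,-0.04,0,20],[0,0,-0.2,0,-0.05,0,20],[0,0,-0.2,-0.01,-0.04,0,20],[0,0,-0.2,0,-0.04,0,20]]])

```text
time: 17.7
tool_pos: [0.578, 0.0109, 0.1066]
tcp_rot: [3.132, -0.222, 0.01]
wrist_force: [1.7, -3.1, 5.9]
width: 0.268
grip_force: 30.7
```

Call:
play_rows(moves=[[[0,0,-0.2,0,-0.04,0,20],[0,0,-0.2,0,-0.04,0,20],[0,0,-0.2,0,-0.04,0,20],[0,0,-0.2,-0.01,-0.05,0,20],[0,0,-0.2,0,-0.04,0,20]]])

```text
time: 18.12
tool_pos: [0.5765, 0.032, 0.1066]
tcp_rot: [3.089, 0.559, 0.012]
wrist_force: [2.9, -0.8, 3.7]
width: 0.272
grip_force: 30.5
```

Call:
play_rows(moves=[[[0,0,-0.2,0,-0.04,0,20],[0,0,-0.2,0,-0.04,0,20],[0,0,-0.2,-0.01,-0.04,0,20],[0,0,-0.2,0,-0.05,0,20],[0,0,-0.2,0,-0.04,0,20]]])

```text
time: 18.53
tool_pos: [0.5647, 0.0499, 0.1066]
tcp_rot: [2.854, 1.305, 0.012]
wrist_force: [4.2, 1.3, 2.9]
width: 0.271
grip_force: 30.5
```

Call:
play_rows(moves=[[[0,0,-0.2,0,-0.04,0,20],[0,0,-0.2,0,-0.04,0,20],[0,0,-0.2,-0.01,-0.04,0,20],[0,0,-0.2,0,-0.05,0,20],[0,0,-0.2,0,-0.04,0,20]]])

```text
time: 18.95
tool_pos: [0.5456, 0.06, 0.1066]
tcp_rot: [2.442, 1.971, 0.011]
wrist_force: [2.9, 4.3, 4.8]
width: 0.271
grip_force: 30.7
```

```bash
python3 -c "
from h import *
st(); p,R=pose(); d=p[:2]-HUB; print(np.hypot(*d),np.degrees(np.arctan2(d[1],d[0])))"
```

```text
t 18.95 p [0.5456 0.06   0.1066] h 77.8 tilt 0.44 F [2.9 4.3 4.8] w 23.1 g 30.66069781780243 j6 0.28
0.044990458472336514 75.03634490956203
```

Call:
play_rows(moves=[[[0,0,-0.2,0,-0.04,0,20],[0,0,-0.2,0,-0.04,0,20],[0,0,-0.2,-0.01,-0.04,0,20],[0,0,-0.2,0,-0.05,0,20],[0,0,-0.2,0,-0.04,0,20]]])

```text
time: 19.37
tool_pos: [0.5241, 0.0593, 0.1065]
tcp_rot: [1.879, 2.513, 0.008]
wrist_force: [0.4, 3.6, 7.0]
width: 0.268
grip_force: 30.8
```

Call:
play_rows(moves=[[[0,0,-0.2,0,-0.04,0,20],[0,0,-0.2,-0.01,-0.04,0,20],[0,0,-0.2,0,-0.04,0,20],[0,0,-0.2,0,-0.04,0,20],[0,0,-0.2,0,-0.05,0,20]]])

```text
time: 19.78
tool_pos: [0.5058, 0.0484, 0.1065]
tcp_rot: [1.198, 2.9, 0.006]
wrist_force: [-0.2, 2.8, 8.4]
width: 0.268
grip_force: 30.9
```

Call:
play_rows(moves=[[[0,0,-0.2,0,-0.04,0,20],[0,0,-0.2,-0.01,-0.04,0,20],[0,0,-0.2,0,-0.04,0,20],[0,0,-0.2,0,-0.04,0,20],[0,0,-0.2,0,-0.05,0,20]]])

```text
time: 20.2
tool_pos: [0.495, 0.0298, 0.1065]
tcp_rot: [0.443, 3.106, 0.003]
wrist_force: [-0.7, 2.9, 8.2]
width: 0.272
grip_force: 31.0
```

```bash
python3 -c "
from h import *
st(); p,R=pose(); d=p[:2]-HUB; print(np.hypot(*d),np.degrees(np.arctan2(d[1],d[0])))"
```

```text
t 20.2 p [0.495  0.0298 0.1065] h 163.8 tilt 0.27 F [-0.7  2.9  8.2] w 23.2 g 30.956279039382935 j6 -1.28
0.04118554221850202 161.1677188949156
```

Call:
play_rows(moves=[[[0,0,-0.2,0,-0.04,0,20],[0,0,-0.2,-0.01,-0.04,0,20],[0,0,-0.2,0,-0.04,0,20],[0,0,-0.2,0,-0.04,0,20],[0,0,-0.2,0,-0.05,0,20]]])

```text
time: 20.62
tool_pos: [0.4945, 0.0089, 0.1065]
tcp_rot: [-0.338, 3.118, 0.001]
wrist_force: [-3.2, 17.4, 8.8]
width: 0.267
grip_force: 31.4
```

Call:
play_rows(moves=[[[0,0,-0.1,0,-0.04,0,20],[0,0,0,0,-0.03,0,20],[0,0,0,0,0,0,20],[0,0,0,0,0,0,20]]])

```text
time: 20.95
tool_pos: [0.4946, 0.0085, 0.1064]
tcp_rot: [-0.403, 3.113, 0.02]
wrist_force: [-5.3, 27.4, 13.3]
width: 0.27
grip_force: 32.1
```

Run:
```python
from h import *
st(); p,R=pose(); d=p[:2]-HUB; print(np.hypot(*d),np.degrees(np.arctan2(d[1],d[0])))
c=cam('side'); cv2.imwrite('pics/s7.png',cv2.resize(c['image'][150:350,200:420],None,fx=2.7,fy=2.7)[:,:,::-1])
X=cloud(c)*1000; s=(X[...,:2]-JAR*1000)@np.array([[np.cos(YAW),-np.sin(YAW)],[np.sin(YAW),np.cos(YAW)]])
m=(abs(s[...,0])<50)&(s[...,1]>190)&(s[...,1]<250)&(X[...,2]>58)&(X[...,2]<70)
print('outer wall y',np.percentile(s[m][:,1],[10,50,90]),m.sum())
```

```text
t 20.95 p [0.4946 0.0085 0.1064] h -165.2 tilt 0.76 F [-5.3 27.4 13.3] w 23.0 g 32.13691234588623 j6 -1.88
0.04025155150595641 -168.51943639168448
outer wall y [221.07410545 223.87719327 228.25305578] 223
```

View pics/s7.png

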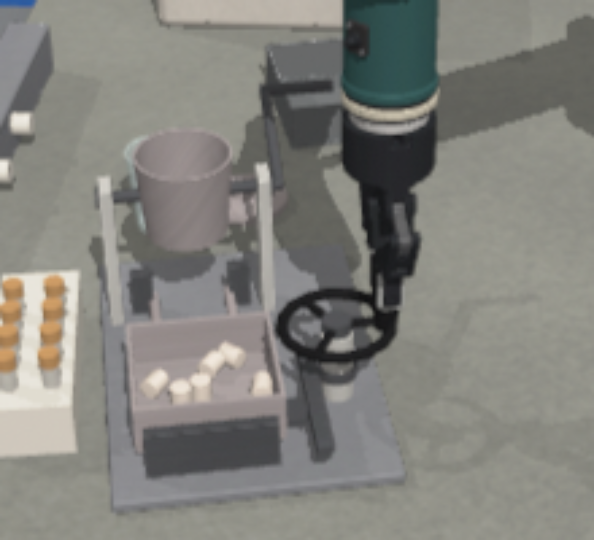

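The tray is at the outer stop: the knob has stalled at 191.5° with 27 N, the outer wall is at about 222 mm, and all six cylinders are inside. I release and withdraw.

Call:
play_rows(moves=[[[0,0,0,0,0.03,0,20],[0,0,0,0,0,0,40],[0,0,0,0,0,0,60],[0,0,0,0,0,0,60],[0,0,0,0,0,0,60]]])

```text
time: 21.42
tool_pos: [0.4933, 0.004, 0.1035]
tcp_rot: [-0.409, 3.115, -0.001]
wrist_force: [0.6, 0.5, 0.7]
width: 0.704
grip_force: 0.0
```

Call:
play_rows(moves=[[[0,0,0,0,0,-0.2,60],[0,0,0,0,0,-0.4,60],[0,0,0,0,0,-0.4,60],[0,0,0,0,0,-0.2,60],[0,0,0,0,0,0,60]]])

```text
time: 21.83
tool_pos: [0.4972, 0.0036, 0.2297]
tcp_rot: [-0.406, 3.104, -0.004]
wrist_force: [0.2, -0.6, 0.4]
width: 0.701
grip_force: 0.0
```

Call:
play_rows(moves=[[[0,0,0,0,0,0,60],[0,0,0,0,0,0,60],[0,0,0,0,0,0,60]]])

```text
time: 22.08
tool_pos: [0.4919, 0.0042, 0.2211]
tcp_rot: [0.408, -3.111, -0.001]
wrist_force: [0.3, 0.4, -0.5]
width: 0.701
grip_force: 0.0
```

Run:
```python
from h import *
st()
c=cam('side'); X=cloud(c)*1000; s=(X[...,:2]-JAR*1000)@np.array([[np.cos(YAW),-np.sin(YAW)],[np.sin(YAW),np.cos(YAW)]])
m=(abs(s[...,0])<50)&(s[...,1]>190)&(s[...,1]<250)&(X[...,2]>58)&(X[...,2]<70)
print('outer wall y',np.percentile(s[m][:,1],[10,50,90]),m.sum())
d=np.hypot(X[...,0]-534,X[...,1]-18); k=(abs(X[...,2]-132)<2.5)&(d<65); q=X[k].mean(0); print('knob',q,np.degrees(np.arctan2(q[1]-22,q[0]-534))%360)
a=dict(np.load('side0.npz'))['image'].astype(int); b=c['image'].astype(int)
print('jar region diff',abs(a-b)[190:250,235:305].mean())
print(bot.finish_job())
```

```text
t 22.08 p [0.4919 0.0042 0.2211] h -165.1 tilt 0.22 F [ 0.3  0.4 -0.5] w 59.8 g 0.0 j6 -1.87
outer wall y [220.95749799 223.95717801 227.3442532 ] 209
knob [493.53176952  12.24207449 131.5088395 ] 193.55669625092182
jar region diff 5.687857142857143
the job is handed in; nothing more can be done
None
```

I handed the job in at 22.1 s. In the last views, all six cylinders were in the tray at its outer stop, the jar was upright on its rest and the arm was clear; no verdict was returned.

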